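# Open the valve box and shut the red valve

## Robot

A 7-joint arm with a two-finger parallel gripper is mounted at the origin on the work surface. World frame = base frame: x ahead of the robot, y to its left, z up, the work surface at z = 0. Lengths are in mm, angles in rad, forces in N, time in s.
With the tool pointing down it reaches from about 400 to 900 mm from the base axis. Payload 5.6 kg.
Tool frame: the origin (TCP) lies midway between the tips of the shut fingers; the grasp point (between the pads) lies 19 mm behind it; x points along the fingers, y is the direction in which the jaws open and shut, and the axes are right-handed (so a half turn about x gives the same grasp; the last joint's range is limited). The gripper opens to 92 mm and grips with 3 to 60 N. Pads are 20 mm wide; open, the fingers measure 128 mm over their backs; the gripper's body (75 mm by 189 mm) begins 69 mm behind the grasp point.
Start: joints at [-1.342, 0.468, -0.012, 1.603, 0.006, 1.071, -0.056], TCP at [174.544, 626.134, 214.592] pointing down, gripper open.
Joint ranges: [-2.53, 2.53], [-0.31, 2.02], [-1.57, 1.55], [0.28, 2.44], [-1.29, 4.43], [0.15, 1.84], [-2.92, 2.92]. Speed limits (rad/s): [2.57, 2.57, 3.14, 3.14, 3.14, 3.14, 3.14].

## Interface

Orientations are given as a rotation vector (axis times angle).
In Python, from cell import robot, grip, kin, viewer gives the robot as it stands. Calls block until the motion is done:
- robot.movep(position, orientation): joint-space move of the TCP to a pose.
- robot.servo_line(position, feed=150, rotation=None): straight line of the TCP; rotation=None keeps the orientation; feed is the mean speed in mm/s.
- robot.goto_joints(angles): joint-space move.
- grip(opening, newtons=None): opening from 0.0 (shut) to 1.0 (fully open); newtons is the grip in N (None keeps the last); returns when the fingers have stopped.
- robot.hold(seconds).
- kin.ik(position, orientation): joint angles nearest the present ones, or None.
- robot.observe(): the state.
- viewer.read_camera(name): name is "scene" or "side" or "wrist"; returns the picture (384x512x3 uint8, red, green, blue); there is no depth.
- viewer.camera_info(name): a dict with "camera_matrix" (3x3 intrinsics, pixels), "R" (3x3) and "t" (3): a world point X has camera coordinates R X + t. Camera axes: x right, y down, z forward; pixel columns grow to the right and rows downward; lengths in mm; the calibration is good to about 2 mm. A picture is of the moment at which its call begins: read the wrist's pose just before it. camera_info takes no time and is no camera call; for the wrist camera it gives the pose at the moment of the call.
A pose or a line that the arm cannot do raises robot.IKError and nothing moves.
- robot.job_done(): hands the job in, once; it reports no verdict.
Trained networks look in the newest picture that a camera, given by its name, has taken for a name from the list of things; names that differ only in an ending like _2 or _b are one class to them, and where a whole thing is asked for, a point or a joint stands for the part that bears it (a point fixed in the world has none). Each returns a list of dicts, best first, with "confidence" (0 to 1); they miss things now and then, are a little off and sometimes report something else, mostly with a low value. They report only what shows in the picture. A call takes as long as a camera call.
- viewer.silhouettes(name, camera): "mask" (384x512 bool, what is visible of it).
- viewer.pinpoint(name, camera): "at" ([x, y, z] in mm, in the coordinates of the camera as it stood for that picture, good to about 4 mm: a listed point, or the origin of a listed thing).
The state is a dict: "t": time; "joints": joint angles; "joint_velocities": joint speeds; "joint_torque": joint torques, N m; "tcp_pos": TCP position; "tcp_rot": TCP orientation; "contact_force": force on the tool from outside, world axes, zero at the start; "wrist_torque": the same for the moment, N m; "grip_width": opening from 0.0 (shut) to 1.0 (fully open).
Only numpy, scipy, OpenCV 4.12 (cv2) and the standard library are available. Lean on these libraries where they do the work, as an engineer would, in place of code of your own. Each camera call takes 0.05 s, during which the arm holds its last target.

## Task

Push the valve box's cover plate by its yellow tab, away from the tab side and over the closed half of the box, until the whole opening with the two valve handles is uncovered. Then push the red handle clockwise until it is fully shut, square across its pipe. Only push, gently, with the fingers: do not grip, squeeze or lift anything, leave the blue handle and the things standing round the box alone, and finish clear of everything.

Things in the scene. Friction and masses are not known exactly. Their poses are not given: they have to be found in the camera images.
- valve_box: Fixed dark steel box on the bench, rim 85 mm high. Origin: on the bench under the centre of its open well; x runs from the well towards the closed half, y to the left, z up. Outside: x -73 to 240, y -138 to 138 mm. Closed and flat on top where x is above 65 mm. Guide strips 7 mm high stand on the rim along both sides (y beyond +-130 mm), a stop strip 7 mm high at x = 233 mm.
- well (a point): Centre of the well's opening, at rim height (85 mm above the bench). The opening is 130 (box x) x 240 mm (box y), its floor 6 mm above the bench. Two pipes run along box x through it, at box y = -58 and +42 mm, each with a valve whose handle pivots at box x = 25 mm. Which pivot carries the red handle varies.
- cover: Loose aluminium plate lying on the rim between the guides, 146 (x) x 256 (y) x 5 mm, about 0.55 kg, axes along the box's. Origin: centre of its underside. Its x in the box frame starts at 0 to 25 mm, hiding the handles; at 138 mm the opening is wholly uncovered, at 160 mm it meets the stop. It slides along box x with a few newtons and stays where it is left.
- cover_tab (a point): Centre of the upright yellow tab on the cover, 20 mm above the cover's underside (105 mm above the bench). The tab is a plate 8 mm (x) x 90 mm (y), rising 30 mm above the cover's upper face (from 90 to 120 mm above the bench); it stands 55 mm from the cover's centre towards box -x.
- red_handle (a joint): Angle of the red handle (white band), rad: 0 = open, lever along box -x, in line with its pipe; grows clockwise seen from above; 1.571 = fully shut against its stop, lever along box +y, square across the pipe. Starts at 0 to 0.25. Stays where it is left; friction about 0.2 N m, so about 4.5 N at 45 mm from the pivot.
- red_handle_pivot (a point): On the red handle's upright pivot axis, half-way up the lever, 57 mm above the bench. The lever is a flat-sided bar 14 mm wide, from 44 to 70 mm above the bench, reaching 65 mm from the pivot; a round hub of 11 mm radius surrounds the pivot.
- red_handle_tip (a point): Free end of the red lever, 65 mm from its pivot, half-way up.
- blue_handle (a joint): Angle of the blue valve handle, same meaning, size and sense as the red one; starts at 0 to 0.25. To be left as it is.
- blue_handle_pivot (a point): On the blue handle's pivot axis, half-way up the lever, 57 mm above the bench.
- blue_handle_tip (a point): Free end of the blue lever, 65 mm from its pivot, half-way up.
- oil_bottle: Bystander: grey plastic oil bottle standing beside the box, 60 mm diameter, 125 mm high. Origin: centre of its underside.
- gear: Bystander: loose steel gear wheel lying flat beside the box, about 87 mm over the teeth, 46 mm high with its hub. Origin: centre of its underside.
- spanner: Bystander: open-ended spanner lying beside the box, 170 mm long along its x axis. Origin: on its underside.

How it is judged:
By the outcome, as a careful person would: the job done as asked, in the order asked, and still so for the second after the job is handed in, with the robot touching nothing.
It also fails if it takes over 48 s, if anything falls off the work surface, if the arm or the gripper's body presses on something with over 40 N, if the wrist force passes 120 N, or if a joint passes its speed limit or range.

## Working session

There is one attempt and no reset: what is moved stays moved. The work goes in short steps, each a Python script; the robot and the scene stay as the last script left them, time stands still between calls to the robot, and variables do not carry over. Pictures are saved under pics/ and viewed, and the job is handed in when it is done.

```bash
ls; mkdir -p pics
cat > h.py <<'E'
import numpy as np, cv2
from cell import robot, grip, kin, viewer
def w(cam,p):
    c=viewer.camera_info(cam); return np.array(c["R"]).T@(np.array(p)-np.array(c["t"]))
def proj(cam,X):
    c=viewer.camera_info(cam); q=np.array(c["R"])@np.array(X)+np.array(c["t"]); q=np.array(c["camera_matrix"])@q; return q[:2]/q[2]
def save(im,n): cv2.imwrite("pics/"+n+".png",cv2.cvtColor(np.asarray(im),cv2.COLOR_RGB2BGR))
E
python3 - <<'E'
from h import *
np.set_printoptions(precision=1,suppress=True)
o=robot.observe(); print(o["t"],o["tcp_pos"],o["tcp_rot"])
for c in ["scene","side","wrist"]:
    save(viewer.read_camera(c),c+"0")
    for n in ["valve_box","well","cover","cover_tab","oil_bottle","gear","spanner"]:
        print(c,n,[(round(d["confidence"],2),w(c,d["at"])) for d in viewer.pinpoint(n,c)[:2]])
E
```

```text
pics
0.0 [174.4 625.6 213.7] [ 0.2  1.6 -0.2]
scene valve_box [(0.71, array([504.4,  12.5,  -5.5]))]
scene well [(0.54, array([456.3,  21.2, 103.2]))]
scene cover [(0.76, array([512.7,  10.4,  81.5]))]
scene cover_tab [(0.66, array([453.6,  19.9, 101.5]))]
scene oil_bottle [(0.81, array([585.5, 259.4,   2.3]))]
scene gear [(0.97, array([ 572.2, -266.4,   -0. ]))]
scene spanner [(0.7, array([ 416.4, -233.5,    0.9]))]
side valve_box []
side well []
side cover [(0.63, array([583.8, 255.4,   0.6])), (0.6, array([511.7,  10. ,  86.3]))]
side cover_tab [(0.55, array([457.3,  23.1, 103.1]))]
side oil_bottle [(0.82, array([586.7, 256.3,   0.8]))]
side gear [(0.87, array([ 580.4, -267.6,    1.3]))]
side spanner [(0.55, array([ 413.2, -232.1,   -3.4]))]
wrist valve_box []
wrist well []
wrist cover []
wrist cover_tab []
wrist oil_bottle []
wrist gear []
wrist spanner []
```

View pics/scene0.png

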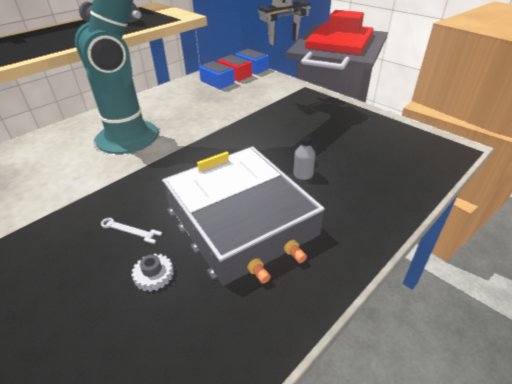

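View pics/side0.png

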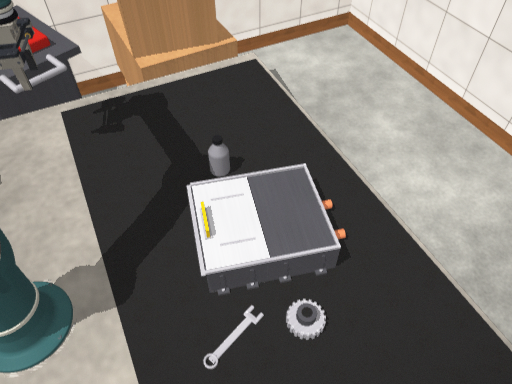

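The scene view shows the box turned slightly (tab at about 213,162). The bottle is near 304,162, and the gear and spanner are lower left. Next I fit the box pose from the silhouettes.

Run:
```python
from h import *
np.set_printoptions(precision=3,suppress=True)
from scipy.optimize import minimize
M={}
for c in ["scene","side"]:
    im=viewer.read_camera(c)
    for n in ["valve_box","cover","cover_tab"]:
        r=viewer.silhouettes(n,c); print(c,n,[(round(d["confidence"],2),int(d["mask"].sum())) for d in r])
        if r: M[c,n]=[d["mask"] for d in r]; 
    ov=np.array(im).copy()
    for n,k in [("valve_box",0),("cover",1)]:
        if (c,n) in M: ov[M[c,n][0],k]=255
    save(ov,c+"_ov")
import pickle; pickle.dump(M,open("M.pkl","wb"))
```

```text
scene valve_box [(0.83, 9883)]
scene cover [(0.95, 3699)]
scene cover_tab [(0.6, 3640)]
side valve_box [(0.96, 9651), (0.35, 5059)]
side cover [(0.8, 5024)]
side cover_tab [(0.63, 4988)]
```

Run:
```python
from h import *
import pickle
np.set_printoptions(precision=3,suppress=True)
from scipy.optimize import minimize
M=pickle.load(open("M.pkl","rb"))
a=[cv2.imread(f"pics/{c}_ov.png")[100:330,90:390] for c in ("scene","side")]
cv2.imwrite("pics/ov.png",cv2.resize(np.hstack(a),(800,307)))
info={c:viewer.camera_info(c) for c in ("scene","side")}
S=4
def poly(c,p,box):
    x,y,th=p; R=np.array([[np.cos(th),-np.sin(th)],[np.sin(th),np.cos(th)]])
    P=[]
    for (X,Y,Z) in box:
        q=R@[X,Y]; P.append([q[0]+x,q[1]+y,Z])
    i=info[c]; q=np.array(i["R"])@np.array(P).T+np.array(i["t"])[:,None]; q=np.array(i["camera_matrix"])@q
    return cv2.convexHull(((q[:2]/q[2]).T).astype(np.float32))[:,0]
BOX=[(X,Y,Z) for X in (-73,240) for Y in (-138,138) for Z in (0,92)]
def iou(c,p,box,m):
    im=np.zeros((384*S,512*S),np.uint8); cv2.fillPoly(im,[np.round((poly(c,p,box)+.5)*S-.5).astype(np.int32)],1)
    im=cv2.resize(im.astype(np.float32),(512,384),interpolation=cv2.INTER_AREA)
    return np.minimum(im,m).sum()/np.maximum(im,m).sum()
def cost(p,cams=("scene","side")): return -sum(iou(c,[p[0]*10,p[1]*10,p[2]*.05],BOX,(M[c,"valve_box"][0]|M[c,"cover"][0]).astype(np.float32)) for c in cams)
for cams in (("scene","side"),("scene",),("side",)):
    best=min((minimize(cost,[49+d,1.5,e],args=(cams,),method="Nelder-Mead",options=dict(initial_simplex=None,xatol=.005,fatol=1e-5)) for d in(-.5,1) for e in (-2,-4)),key=lambda r:r.fun)
    x,y,th=best.x*[10,10,.05]; print(cams,best.fun,x,y,th)
    if len(cams)==2:
        p=(x,y,th); Rt=np.array([[np.cos(th),np.sin(th)],[-np.sin(th),np.cos(th)]])
        for n,q in dict(cover=(512.2,10.2),tab=(455.5,21.5)).items(): print(n,Rt@(np.array(q)-[x,y]))
        out=[]
        for c in ("scene","side"):
            im=cv2.imread(f"pics/{c}0.png"); im=cv2.resize(im,None,fx=2,fy=2)
            for z in (85,):
              for b in ([(-73,-138),(240,-138),(240,138),(-73,138)],[(65,-138),(65,138)]):
                pts=[]
                for X,Y in b:
                    u=poly(c,p,[(X,Y,z)])[0]; pts.append(u*2+.5)
                cv2.polylines(im,[np.round(pts).astype(int)],True,(0,255,0),1)
            out.append(im[260:580,300:700])
        cv2.imwrite("pics/fit.png",np.hstack(out))
```

```text
('scene', 'side') -1.86155366897583 508.9701952702117 10.114712073812044 -0.23696699388627632
cover [3.12  0.841]
tab [-54.649  -1.485]
('scene',) -0.9308643937110901 507.8655978006259 7.980129191679786 -0.22074544403857344
('side',) -0.9367668032646179 506.5815057531114 6.184463500991316 -0.197970971086193
```

View pics/fit.png

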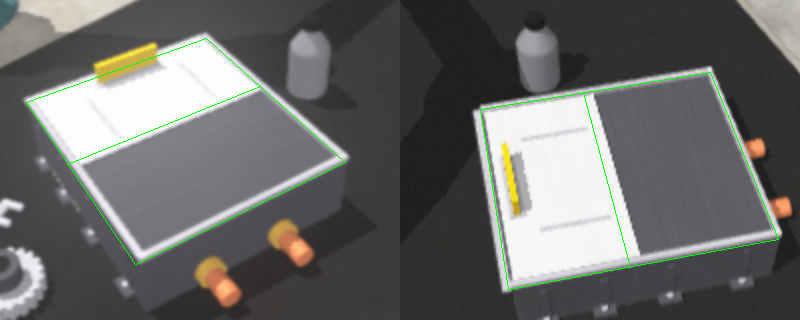

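View pics/ov.png

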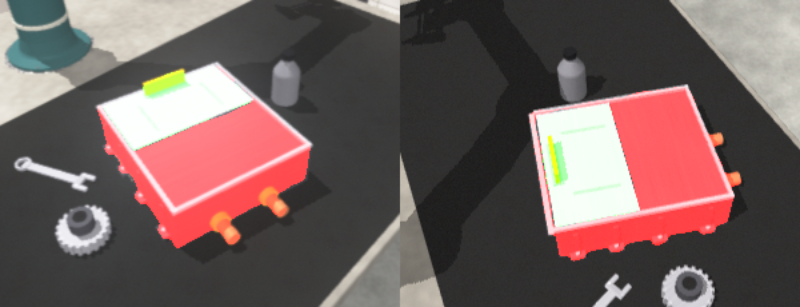

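Run:
```python
for c in ("scene0","side0"):
    import cv2
    im=cv2.imread(f"pics/{c}.png"); 
    x0,y0=(155,140) if c=="scene0" else (180,155)
    cv2.imwrite(f"pics/{c}_z.png",cv2.resize(im[y0:y0+140,x0:x0+180],None,fx=4,fy=4,interpolation=cv2.INTER_CUBIC))
```

```text
(no output)
```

View pics/scene0_z.png

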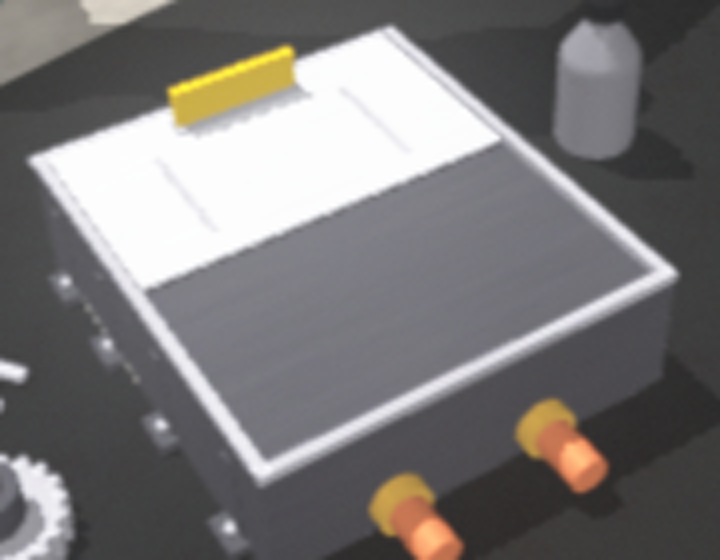

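View pics/side0_z.png

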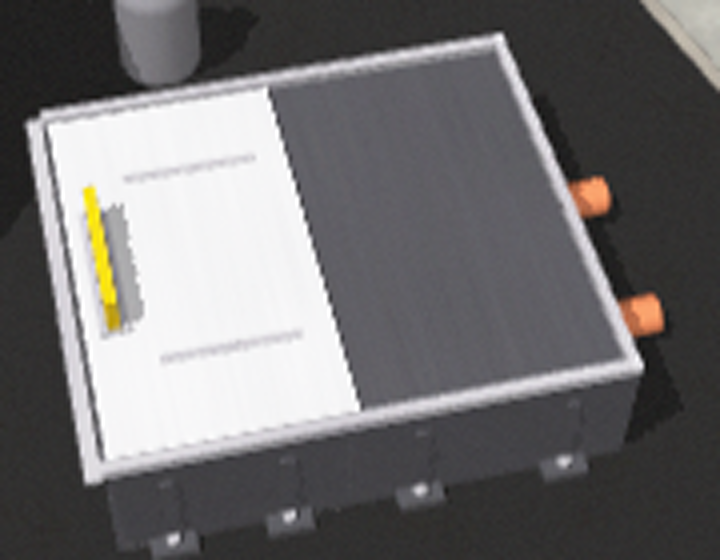

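```bash
cat > fit.py <<'E'
from h import *
from scipy.optimize import least_squares
np.set_printoptions(precision=2,suppress=True)
info={c:viewer.camera_info(c) for c in ("scene","side")}
O={"scene":(155,140),"side":(180,155)}
def pr(c,P):
    i=info[c]; q=np.array(i["R"])@np.asarray(P,float)+np.array(i["t"]); q=np.array(i["camera_matrix"])@q; return q[:2]/q[2]
D=[("scene",-73,-138,88,32,156),("scene",-73,138,90,390,27),("scene",240,138,92,677,270),("scene",240,-138,92,263,478),
("side",-73,138,85,32,122),("side",240,138,92,502,36),("side",240,-138,92,640,368),("side",-73,-138,85,90,482)]
# cover-relative (x offset from cover centre): front edge ends, tab top ends
C=[("scene",73,-128,90,148,289),("scene",73,128,90,502,140),("side",73,128,90,268,90),("side",73,-128,90,360,408),
("side",-55,45,120,90,187),("side",-55,-45,120,112,307),("scene",-55,45,120,294,48),("scene",-55,-45,120,170,88)]
def res(p,full=False):
    x,y,th,cx=p; r=[]
    for L,off in ((D,0),(C,cx)):
        for c,X,Y,Z,u,v in L:
            X=X+off; P=[x+np.cos(th)*X-np.sin(th)*Y,y+np.sin(th)*X+np.cos(th)*Y,Z]
            r.append(pr(c,P)-(np.array([u,v])+.5)/4+.5-np.array(O[c]))
    return np.array(r) if full else np.ravel(r)
s=least_squares(res,[507,8,-.21,5],x_scale=[10,10,.1,10],loss="soft_l1")
print(s.x); print(res(s.x,True))
x,y,th,cx=s.x
E
python3 fit.py
```

```text
[507.97  10.91  -0.22   6.78]
[[-0.33  1.53]
 [ 0.01  0.26]
 [-0.75  0.04]
 [-1.61 -0.37]
 [ 1.05 -0.76]
 [-1.48 -0.61]
 [-0.58 -0.27]
 [ 2.   -0.56]
 [-1.31  0.11]
 [-0.29 -0.14]
 [-0.22 -1.07]
 [ 0.45 -0.14]
 [-0.37 -0.69]
 [-0.25 -1.37]
 [-0.5   0.52]
 [ 0.26  1.44]]
```

```bash
cat >> h.py <<'E'
from scipy.spatial.transform import Rotation as Ro
BX,BY,TH=508.0,10.9,-0.22
def b2w(X,Y,Z):
    return np.array([BX+np.cos(TH)*X-np.sin(TH)*Y,BY+np.sin(TH)*X+np.cos(TH)*Y,Z])
def w2b(P):
    d=np.array(P[:2])-[BX,BY]; return np.array([np.cos(TH)*d[0]+np.sin(TH)*d[1],-np.sin(TH)*d[0]+np.cos(TH)*d[1],P[2]])
def down(a,flip=False):  # jaw axis at box angle a from box +y
    t=TH+a+(np.pi if flip else 0)
    x=np.array([0,0,-1.]);y=np.array([-np.sin(t),np.cos(t),0]);z=np.cross(x,y)
    return Ro.from_matrix(np.c_[x,y,z]).as_rotvec()
def fb(): # contact force in box axes
    f=np.array(robot.observe()["contact_force"]); return np.array([np.cos(TH)*f[0]+np.sin(TH)*f[1],-np.sin(TH)*f[0]+np.cos(TH)*f[1],f[2]])
E
python3 - <<'E'
from h import *
np.set_printoptions(precision=2,suppress=True)
o=robot.observe(); print(o["t"],Ro.from_rotvec(o["tcp_rot"]).as_matrix())
for f in (0,1):
    for p in (b2w(-85,0,210),b2w(-85,0,103),b2w(85,0,103)): print(f,kin.ik(p,down(0,f)))
    for y in (-58,42):
        for a in (np.pi/2,np.pi/4,0,-np.pi/2): print(f,y,a,kin.ik(b2w(-15,y,52),down(a,f)))
E
```

```text
1.6 [[ 0.    0.27  0.96]
 [-0.    0.96 -0.27]
 [-1.    0.    0.  ]]
0 [-0.64  0.08  0.52  2.15 -0.05  0.92  1.26]
0 [-0.48  0.27  0.38  2.24 -0.17  0.65  1.37]
0 [-0.36  0.53  0.42  1.86 -0.28  0.81  1.55]
0 -58 1.5707963267948966 [ 0.87  0.78 -1.11  2.07  0.93  0.91  2.14]
0 -58 0.7853981633974483 [-0.17  0.44  0.22  2.13 -0.17  0.58  2.32]
0 -58 0 [-0.32  0.46  0.42  2.14 -0.33  0.6   1.67]
0 -58 -1.5707963267948966 [-0.48  0.5   0.61  2.15 -0.48  0.63  0.25]
0 42 1.5707963267948966 [-0.14  0.47 -0.04  2.06  0.03  0.61  2.72]
0 42 0.7853981633974483 [-0.3   0.47  0.15  2.07 -0.12  0.6   2.07]
0 42 0 [-0.4   0.48  0.27  2.08 -0.22  0.61  1.37]
0 42 -1.5707963267948966 [-0.58  0.51  0.5   2.09 -0.4   0.63 -0.03]
1 [-0.88  0.08  0.79  2.16 -0.07  0.92 -1.84]
1 [-0.84  0.33  0.81  2.26 -0.39  0.68 -1.54]
1 [-0.67  0.64  0.86  1.88 -0.62  0.91 -1.3 ]
1 -58 1.5707963267948966 [-0.48  0.5   0.61  2.15 -0.48  0.63  0.25]
1 -58 0.7853981633974483 [-0.56  0.53  0.71  2.16 -0.57  0.65 -0.45]
1 -58 0 [-0.74  0.64  0.97  2.16 -0.8   0.75 -1.02]
1 -58 -1.5707963267948966 [ 0.87  0.78 -1.11  2.07  0.93  0.91  2.14]
1 42 1.5707963267948966 [-0.58  0.51  0.5   2.09 -0.4   0.63 -0.03]
1 42 0.7853981633974483 [-0.65  0.53  0.59  2.1  -0.48  0.65 -0.74]
1 42 0 [-0.78  0.58  0.77  2.1  -0.63  0.7  -1.38]
1 42 -1.5707963267948966 [-0.14  0.47 -0.04  2.06  0.03  0.61  2.72]
```

```bash
python3 - <<'E'
from h import *
np.set_printoptions(precision=1,suppress=True)
grip(0.0,10)
robot.movep(b2w(-88,0,200),down(0))
robot.servo_line(b2w(-88,0,104),feed=120)
print(robot.observe()["t"],w2b(robot.observe()["tcp_pos"]),fb())
for X in range(-80,-35,4):
    robot.servo_line(b2w(X,0,104),feed=40)
    print(X,w2b(robot.observe()["tcp_pos"]),fb())
    if abs(fb()[0])>15: break
    if X>=-56: break
print(robot.observe()["t"]); 
for c in ("scene","side","wrist"): save(viewer.read_camera(c),c+"1")
E
python3 -c "
import cv2,numpy as np
a=[cv2.imread('pics/scene1.png')[120:300,130:350],cv2.imread('pics/side1.png')[120:300,150:370]]
cv2.imwrite('pics/c1.png',cv2.resize(np.hstack(a),None,fx=1.8,fy=1.8))"
```

```text
6.1917 [-87.5   0.2 104.4] [-0.7 -0.3  0.4]
-80 [-79.5   0.1 104.3] [ 0.2 -0.9 -0.1]
-76 [-75.7  -0.  104. ] [ 0.3 -0.   0.8]
-72 [-71.8  -0.  104. ] [-0.4  0.1 -0. ]
-68 [-67.7  -0.  104. ] [0.7 0.2 0.7]
-64 [-63.8  -0.  104. ] [-0.  -0.4  0.7]
-60 [-60.9  -0.  103.7] [-3.8 -0.   0.4]
-56 [-56.2  -0.1 103.8] [-1.9  0.8 -2. ]
8.0417
```

View pics/c1.png

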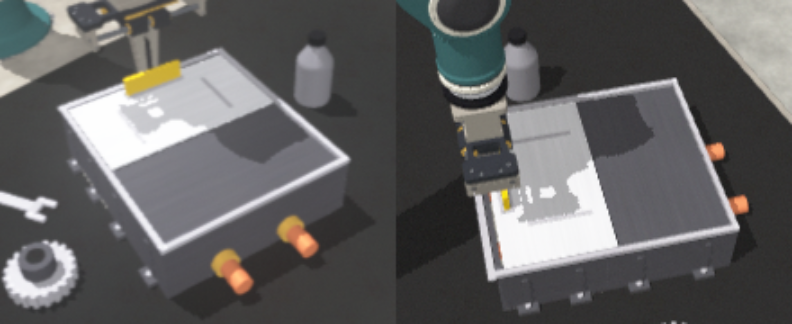

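The fingers meet the tab at its middle (scene crop about 150,80), with contact at TCP box x ≈ -61, as the fit predicted. I'll push on.

```bash
python3 - <<'E'
from h import *
np.set_printoptions(precision=1,suppress=True)
for X in (-30,0,30,60,78):
    robot.servo_line(b2w(X,0,104),feed=60)
    print(X,w2b(robot.observe()["tcp_pos"]),fb())
robot.servo_line(b2w(60,0,104),feed=80)
robot.servo_line(b2w(-30,0,210),feed=200)
robot.servo_line(b2w(-70,0,290),feed=200)
print(robot.observe()["t"],w2b(robot.observe()["tcp_pos"]))
for c in ("scene","side","wrist"):
    save(viewer.read_camera(c),c+"2")
    for n in ["cover","cover_tab","red_handle_pivot","red_handle_tip","blue_handle_pivot","blue_handle_tip"]:
        print(c,n,[(round(d["confidence"],2),w2b(w(c,d["at"]))) for d in viewer.pinpoint(n,c)[:2]])
print(robot.observe()["t"])
E
python3 -c "
import cv2,numpy as np
a=[cv2.imread('pics/scene2.png')[120:300,130:350],cv2.imread('pics/side2.png')[120:300,150:370]]
cv2.imwrite('pics/c2.png',cv2.resize(np.hstack(a),None,fx=1.8,fy=1.8))"
```

```text
-30 [-29.   -0.  104.3] [-0.1 -0.3 -0.7]
0 [  0.6  -0.  104.2] [-0.1  0.5 -0.6]
30 [ 30.6  -0.1 104.2] [-0.4  0.   1.4]
60 [ 60.6  -0.1 104.2] [-0.8  0.9  0.1]
78 [ 78.5  -0.1 104.1] [-1.3 -0.5  0.4]
12.9917 [-69.9  -0.1 289. ]
scene cover [(0.84, array([150.8,   2.7,  85.8])), (0.47, array([ 90.2,  -1.6, 100.9]))]
scene cover_tab [(0.97, array([ 90.4,  -1.9, 106.6])), (0.7, array([28.3, 39.9, 59.9]))]
scene red_handle_pivot [(0.75, array([-2.4,  2.1, -3.1])), (0.5, array([25.5, 40.7, 59. ]))]
scene red_handle_tip [(0.52, array([-35. ,  49. ,  56.3]))]
scene blue_handle_pivot [(0.51, array([ 25.3, -56.4,  57.3]))]
scene blue_handle_tip [(0.68, array([-41.6, -46.1,  54.4]))]
side cover [(0.9, array([146.5,   0.1,  83.5])), (0.21, array([ 131.2, -255.6,    2.6]))]
side cover_tab [(0.94, array([ 90.2,  -2.7, 103.2]))]
side red_handle_pivot [(0.77, array([27.5, 42.2, 57.4]))]
side red_handle_tip [(0.87, array([-39.2,  54.3,  59.4])), (0.26, array([27.5, 43.8, 57.5]))]
side blue_handle_pivot [(0.88, array([ 29.9, -58.2,  53. ]))]
side blue_handle_tip [(0.64, array([-35.1, -48.3,  59.7]))]
wrist cover [(0.97, array([147. ,   1.3,  84.3]))]
wrist cover_tab []
wrist red_handle_pivot [(0.76, array([30.4, 43.1, 53.6])), (0.58, array([ -39.2, -252.5,    0.6]))]
wrist red_handle_tip [(0.57, array([-35.7,  58.8,  54.1]))]
wrist blue_handle_pivot [(0.71, array([ 27.6, -58.3,  59.5]))]
wrist blue_handle_tip [(0.93, array([-36. , -45.8,  57. ]))]
14.0417
```

View pics/c2.png

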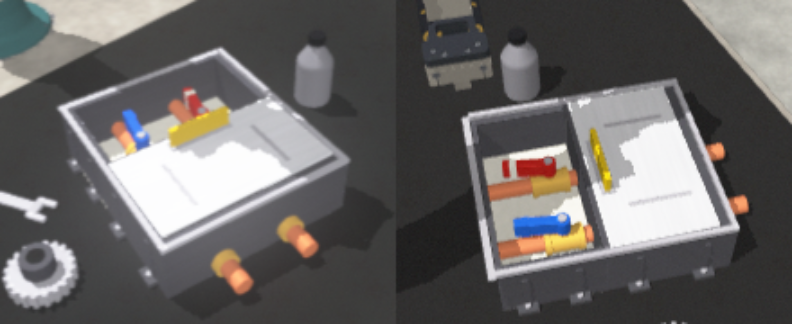

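View pics/wrist2.png

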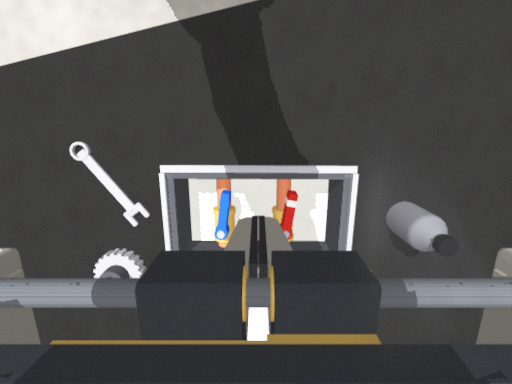

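The opening is uncovered: the cover is at about 148 mm, with its tab at crop 198,125 in the scene view. Red is on the +y pivot, its lever tip in the wrist picture at about 290,195 and an angle of about 0.19. Blue is at -58. Now I push red along an arc.

```bash
cat > arc.py <<'E'
from h import *
PX,PY=27.5,42.0
def pose(phi,d,z=54,r=38):
    u=np.array([-np.cos(phi),np.sin(phi)]);n=np.array([np.sin(phi),np.cos(phi)])
    c=np.array([PX,PY])+r*u-d*n
    return b2w(c[0],c[1],z),down(np.pi/2-phi,True)
def tf(phi): # tangential resistance
    return -(fb()[:2]@[np.sin(phi),np.cos(phi)])
E
python3 - <<'E'
from arc import *
np.set_printoptions(precision=1,suppress=True)
p,r=pose(.15,32,150); robot.movep(p,r)
print(w2b(robot.observe()["tcp_pos"]),robot.observe()["t"])
p,r=pose(.15,32); robot.servo_line(p,feed=100,rotation=r); print(fb(),robot.observe()["t"])
for d in (26,22,19,17):
    p,r=pose(.15,d); robot.servo_line(p,feed=60,rotation=r); print(d,fb(),tf(.15))
    if tf(.15)>12: break
for phi in np.arange(.25,1.36,.1):
    p,r=pose(phi,17); robot.servo_line(p,feed=50,rotation=r); print(round(phi,2),fb(),tf(phi))
    if np.linalg.norm(fb())>15: print("STOP"); break
print(robot.observe()["t"])
save(viewer.read_camera("scene"),"scene3");save(viewer.read_camera("side"),"side3")
E
python3 -c "
import cv2,numpy as np
a=[cv2.imread('pics/scene3.png')[120:300,130:350],cv2.imread('pics/side3.png')[120:300,150:370]]
cv2.imwrite('pics/c3.png',cv2.resize(np.hstack(a),None,fx=1.8,fy=1.8))"
```

```text
[-14.7  16.2 150.3] 15.3667
[-0.  -0.1  0.5] 16.475
26 [-0.7  0.3  0.5] -0.2139374128283426
22 [-0.2 -0.3  0.2] 0.27045644941035835
19 [-1.3  0.5 -0.5] -0.31507147997065954
17 [0.1 0.6 0.4] -0.5559646944996357
0.25 [-0.2 -2.5  0.5] 2.4697399393937354
0.35 [-0.3 -4.8  1.9] 4.613876902644081
0.45 [-0.6 -4.7  1. ] 4.522439928284754
0.55 [-0.3 -4.1  1.6] 3.695548082260042
0.65 [-0.6 -5.1  1.2] 4.408431255315908
0.75 [-0.7 -3.9  0.5] 3.3462311799115434
0.85 [-3.  -3.4  0.6] 4.485941223572448
0.95 [-2.3 -2.7 -1.4] 3.4352677913199496
1.05 [-2.8 -2.4 -0.6] 3.627875906492227
1.15 [-3.2 -2.6 -1. ] 3.9460213042601557
1.25 [-4.1 -1.8 -2.1] 4.455433356821188
1.35 [-3.9 -1.2 -1.4] 4.065642559866002
20.475
```

View pics/c3.png

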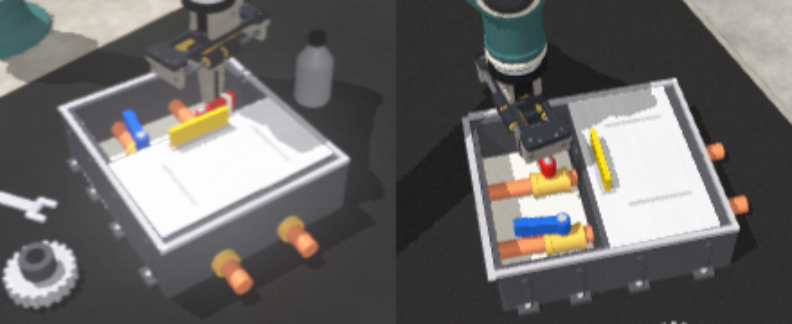

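Red is turning smoothly at about 4 N. Its white band now shows at crop 232,100 in the scene view, and blue has not moved. I'll go on in fine steps until it meets its stop.

```bash
python3 - <<'E'
from arc import *
np.set_printoptions(precision=1,suppress=True)
for phi in np.arange(1.40,1.68,.025):
    f=min(phi,1.571); p,r=pose(f,17-(phi-f)*38); robot.servo_line(p,feed=25,rotation=r); robot.hold(.1); F=np.mean([tf(f) for _ in range(3)]); print(round(phi,3),w2b(robot.observe()["tcp_pos"]),fb(),F)
    if F>11: print("STOP"); break
print(robot.observe()["t"])
p,r=pose(1.571,32); robot.servo_line(p,feed=80,rotation=r)
p,r=pose(1.571,32,130); robot.servo_line(p,feed=150,rotation=r)
p,r=pose(1.571,100,290); p=b2w(-70,0,290);robot.servo_line(p,feed=200,rotation=r)
print(robot.observe()["t"],fb())
for c in ("scene","side","wrist"):
    save(viewer.read_camera(c),c+"4")
    for n in ["cover","cover_tab","red_handle_pivot","red_handle_tip","blue_handle_pivot","blue_handle_tip"]:
        print(c,n,[(round(d["confidence"],2),w2b(w(c,d["at"]))) for d in viewer.pinpoint(n,c)[:2]])
E
python3 -c "
import cv2,numpy as np
a=[cv2.imread('pics/scene4.png')[120:300,130:350],cv2.imread('pics/side4.png')[120:300,150:370]]
cv2.imwrite('pics/c4.png',cv2.resize(np.hstack(a),None,fx=1.8,fy=1.8))"
```

```text
1.4 [ 3.7 77.  53.8] [-5. -0. -3.] 4.8983715606637
1.425 [ 4.6 77.6 53.8] [-4.7  0.3 -2.6] 4.604358171340291
1.45 [ 5.4 78.2 53.8] [-4.8  0.3 -2.2] 4.683287263264839
1.475 [ 6.3 78.7 53.8] [-5.3 -0.  -2.2] 5.241409164074038
1.5 [ 7.3 79.3 53.8] [-4.6 -0.1 -2.3] 4.566854677944422
1.525 [ 8.3 79.8 53.8] [-4.7  0.5 -3.4] 4.712464624415738
1.55 [ 9.2 80.2 53.8] [-5.3 -0.1 -2.6] 5.251920510332751
1.575 [10.2 80.6 53.8] [-5.   0.5 -2.4] 5.004649701605997
1.6 [10.9 80.8 53.8] [-6.   1.2 -2.2] 5.975741466294799
1.625 [10.9 80.8 53.8] [-9.   1.1 -0.5] 8.98716666862518
1.65 [10.9 80.8 53.8] [-10.5   0.3   3. ] 10.459344974443642
1.675 [11.  80.8 53.7] [-13.3   0.7   6.8] 13.28921332631568
STOP
24.775
28.1 [ 0.1  0.5 -0.1]
scene cover [(0.96, array([145.6,   2.6,  84. ])), (0.52, array([ 24.4, -60.9,  56.7]))]
scene cover_tab []
scene red_handle_pivot [(0.4, array([23.3, 45.3, 58.4]))]
scene red_handle_tip [(0.44, array([ 25.7, 105.2,  57.4]))]
scene blue_handle_pivot []
scene blue_handle_tip [(0.58, array([-42.5, -44.8,  55. ]))]
side cover [(0.83, array([149. ,  -0.1,  87. ])), (0.73, array([ 19.7, 254. ,   1.5]))]
side cover_tab [(0.55, array([ 86.4,  -1.8, 106.8]))]
side red_handle_pivot [(0.54, array([26.7, 41.2, 58.6]))]
side red_handle_tip [(0.75, array([ 32.5, 107. ,  60.3]))]
side blue_handle_pivot [(0.7, array([ 29.4, -57.6,  55.7]))]
side blue_handle_tip [(0.58, array([-35.5, -48.9,  59.4]))]
wrist cover []
wrist cover_tab [(0.73, array([ 89.5,   1.8, 104.7]))]
wrist red_handle_pivot [(0.93, array([31.6, 41.5, 56.6]))]
wrist red_handle_tip [(0.9, array([ 27.2, 108.8,  52.3]))]
wrist blue_handle_pivot [(0.62, array([ 23. , -59.6,  60.4]))]
wrist blue_handle_tip [(0.71, array([-36.3, -46.3,  59.8]))]
```

View pics/c4.png

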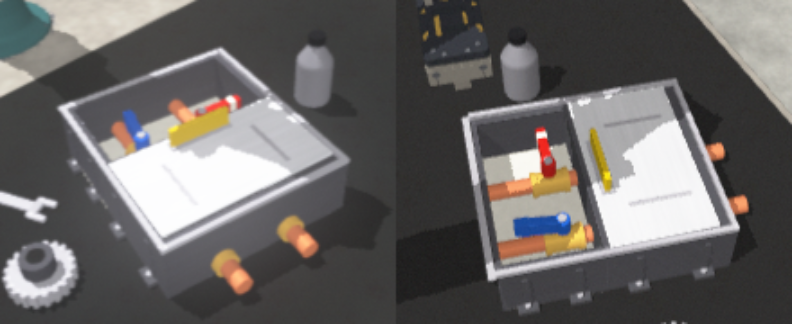

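View pics/wrist4.png

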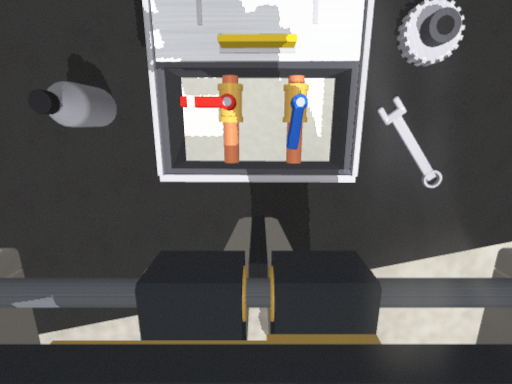

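The lever hit its stop: the TCP stalled while the force rose to 13 N. In the wrist view the red lever (184..228, 102) lies square across its pipe, blue is where it was, and the cover edge (row 62) is behind the opening. The arm is clear, so I hand in.

Run:
```python
from h import *
print(robot.observe()["t"],w2b(robot.observe()["tcp_pos"]),fb()); robot.job_done()
```

```text
29.15 [-6.99946549e+01  1.14558025e-02  2.90002141e+02] [ 0.08490569 -0.2456718   0.55925961]
the job is handed in; nothing more can be done
```

The cover is pushed clear of the opening and the red handle is fully shut; I handed the job in at 29.2 s of the 48 s allowed.

- **Cover:** I pushed it by the yellow tab with shut fingers, at about 4 N or less. It rests at box x ≈ 146–149 mm, or about 145 mm if the box origin is 2–3 mm further along box x, as the measured pivots suggest. Both are between the 138 mm needed and the stop at 160 mm.
- **Red handle:** I pushed it clockwise at about 4–5 N until it met its stop. There the fingers stalled while the force rose to 13 N. The wrist picture shows the lever square across its pipe.
- **Everything else:** In the last pictures the blue handle, bottle, gear and spanner looked unmoved. The arm finished raised clear of everything, with the contact force near zero.

**Checks that disagreed or failed:** The networks' pivot and tip positions scattered by a few mm between cameras. Some views missed a point: the scene camera lost the tab and the blue pivot, and the wrist camera lost the cover. Each was found by at least one other camera.

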